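Clear and open the mirror viewer

ROBOT

A 6-joint arm with a two-finger parallel gripper is mounted at the origin on the work surface. World frame = base frame: x ahead of the robot, y to its left, z up, the work surface at z = 0. Lengths are in m, angles in degrees, forces in N, time in s.
With the tool pointing down it reaches from about 0.325 to 0.775 m from the base axis. Payload 5.5 kg.
Tool frame: the origin (TCP) lies at the very end of the fingers, on their centre line; the grasp point (between the pads) lies 19 mm behind it; z points along the fingers, y is the line along which they close (so a half turn about z gives the same grasp; the last joint's range is limited). The gripper opens to 88 mm and grips with 3 to 60 N. Pads are 20 mm wide; open, the fingers measure 115 mm over their backs; the gripper's body (75 mm by 178 mm) begins 61 mm behind the grasp point.
Start: joints at [-3.249, 5.22, 70.514, -0, 104.267, -3.249], TCP at [0.6, -0, 0.223] pointing down, gripper open.
Joint ranges: [-164.24, 164.24], [-49.07, 125.15], [9.68, 141.18], [-86.29, 266.29], [3.28, 154.24], [-151.56, 151.56]. Speed limits (degrees/s): [147.25, 147.25, 172.46, 180, 180, 180].

INTERFACE

Orientations are given as a 3x3 rotation matrix whose columns are the frame's x, y, z axes.
In Python, from rig import manip gives the robot as it stands. The module is installed in compiled form; this text tells all that it offers.
- The arm moves only by the tool send_rows, never from a script. Its argument "deltas" is a list of rows, each a list of 2 entries, a list of its own where there are three numbers: the shift along the tool's x, y, z in cm, then the turn, a rotation vector about the tool's x, y, z in degrees. A call has 1 to 12 rows; each row is the pose to reach, as a shift and turn from the pose commanded when the call began, along the tool's axes at that moment; what a row does not reach only later rows make up. A row lasts 1/8 s, in which the tool goes at most 62.5 mm and 10.7 degrees, less where a joint would pass 70% of its speed; a pose out of reach is approached as far as the arm can. A call with a gripper value outside its range is refused whole. "gripper" is the finger opening in cm, from 0 to 8.78, set as the call begins (left out, the last holds). The fingers move at their own pace and stop on an object; "newtons" is the grip in N (left out, the last holds). Time passes only in rows, so rows that repeat a pose let the fingers close. It gives the time, the measured TCP pose, the force, the opening and the grip force at its end, in the units of the state.
- manip.observe(): the state, without advancing time (a new reading comes with each control period).
- manip.capture(name): name is "scene" or "side" or "wrist"; returns a dict with "color" (420x560x3 uint8, red, green, blue), "fx", "fy", "cx", "cy" (pixels), "R" (3x3) and "t" (3): a world point X has camera coordinates R X + t; the wrist camera has in their place "mount" (4x4, takes a point from camera to tool coordinates, whose origin is the TCP and whose axes are the flange's). Camera axes: x right, y down, z forward; pixel columns grow to the right and rows downward; lengths in m; the calibration is good to about 2 mm. The wrist camera is an equidistant fisheye: a pixel r from the principal point sees the ray r / f radians off the axis. A picture is of the moment at which its call begins: read the wrist's pose just before it. There is no depth.
- manip.close_job(): hands the job in; it is judged then, once.
Trained networks look in the newest picture that a camera, given by its name, has taken for a name from the list of things; names that differ only in an ending like _2 or _b are one class to them, and where a whole thing is asked for, a point or a joint stands for the part that bears it (a point fixed in the world has none). Each returns a list of dicts, best first, with "conf" (0 to 1); they miss things now and then, are a little off and sometimes report something else, mostly with a low value. They report only what shows in the picture. A call takes as long as a camera call.
- manip.cut_out(thing, camera): "pixels" (420x560 bool, what is visible of it).
- manip.place_of(thing, camera): "at" ([x, y, z] in m, in world coordinates, good to about 4 mm: a listed point, or the origin of a listed thing).
The state is a dict: "t": time; "joint_positions": joint angles; "qvel": joint speeds; "joint_torque": joint torques, N m; "tcp_pos": TCP position; "tcp_rot": TCP orientation; "wrist_force": force on the tool from outside, world axes, zero at the start; "wrist_torque": the same for the moment, N m; "width": finger opening in m; "finger_force": force on a finger pad.
Only numpy, scipy, OpenCV 4.12 (cv2) and the standard library are available. Lean on these libraries where they do the work, as an engineer would, in place of code of your own. Each camera call takes 0.05 s, during which the arm holds its last target. There are 200 camera calls.

TASK

Somebody left a rubber sole on the closed lid of the grey mirror viewer. Set it down flat in the shallow metal tray beside the other sole (do not drop it in), then raise the viewer's stiff lid by its bar to about 60 degrees from closed and leave it standing there. Leave the other sole and the jar where they are.

Things in the scene. Friction and masses are not known exactly. Their poses are not given: they have to be found in the camera images.
- viewer: Mirror viewer: a grey steel box fixed to the table, 190 mm deep (its x), 260 mm wide (its y), 85 mm high, with a hinged lid on top (upper face at 99 mm when closed). Origin: centre of its underside, on the table. Its -x face is the front, towards the robot; z is up. The lid hinges along its far (+x) edge. It stands on the left or the right, the tray on the other side.
- mirror_lid (a joint): Angle of the viewer's lid, rad: 0 is closed (level), grows as the lid's front edge is raised, up to 1.85; 60 degrees is 1.047. The lid is a grey slab 192 x 260 x 14 mm with a mirror under it, about 0.5 kg; its hinge is stiff, it stays where it is left. It takes about 7 N at the bar to move.
- lid_bar (a point): Middle of the lid's pull bar: a level steel bar, 14 mm in diameter, 140 mm long along the viewer's y, held by two 12 mm arms at its ends in front of the lid's front edge. The free gap between bar and lid edge (and box front) is 35 mm, open above and below. Bar axis 241 mm from the hinge axis, 92 mm above the table when closed. Turns with the lid; its x points to the hinge, y along the bar.
- lid_hinge (a point): Middle of the lid's hinge axis, 92 mm above the table, 103 mm behind (+x) the viewer's origin; the axis runs along the viewer's y. It is 241 mm from the bar's axis, level with it when the lid is closed. Turns with the lid.
- sole: The sole to be moved: a black rubber sole of a child's shoe, 180 mm long (its x, toe to +x), 66 mm wide at the ball, 58 mm at the heel, 24 mm thick, 0.15 kg. Flat parallel sides 50 mm apart at its waist, from 42 mm behind to 12 mm ahead of its origin. Origin: centre of its underside; z up. It lies flat on the viewer's closed lid, its length roughly along the viewer's width.
- tray: Shallow cream-painted metal tray with worn, rusty rims, fixed, 250 mm (its x) by 260 mm (its y); walls 4 mm thick and 15 mm high, inner floor 4 mm above the table. Origin: centre of its underside. The other sole lies in its far half (+x), along its y; its near half (-x) is free.
- mate: The other sole of the pair, of the same shape and size, lying flat in the far half of the tray; origin as for the sole. To be left alone.
- jar: Closed jar 56 mm in diameter, 90 mm high, standing between viewer and tray; origin centre of its underside. To be left alone.

How it is judged (in metres and radians):
On the way, in this order (a step that is already met when the one before it is completed fails the run):
1. the sole lies flat in the tray, released and still (x of sole in the frame of tray between -0.11 and 0.11 m and y of sole in the frame of tray between -0.115 and 0.115 m and z of sole in the frame of tray between -0.003 and 0.01 m and angle between sole's own z axis and vertical below 0.12 rad and linear speed of sole below 0.03 m/s and contact force between sole and the fingers below 0.3 N), for 0.2 s.
2. the lid stands at 60 degrees, within 8 degrees (value of joint mirror_lid between 0.9 and 1.2 rad), for 0.2 s.
At the end, for the whole second after the job is handed in: The sole lies flat (within 7 degrees, right way up) on the tray's floor, inside its rims, released and still; the lid stands still by itself at 60 degrees from closed, within 8 degrees (0.90 to 1.20 rad); the other sole and the jar have stayed where they were, within 30 mm (all of step 1 and all of step 2 and velocity of joint mirror_lid between -0.03 and 0.03 rad/s); the robot touches nothing.
It fails at once if the sole already in the tray is moved by more than 30 mm (distance of mate from where it was at the start of the episode above 0.03 m).
It fails at once if the jar is moved by more than 30 mm (distance of jar from where it was at the start of the episode above 0.03 m).
It fails at once if the sole is dropped into the tray from more than about 30 mm (x of sole in the frame of tray between -0.11 and 0.11 m and y of sole in the frame of tray between -0.115 and 0.115 m and z of sole in the frame of tray below 0.035 m and linear speed of sole above 0.75 m/s).
It also fails if it takes over 59 s, if anything falls off the work surface, if the arm or the gripper's body presses on something with over 40 N, if the wrist force passes 120 N, or if a joint passes its speed limit or range.

## Working session

There is one attempt and no reset: what is moved stays moved. The work goes in short steps, Python scripts to look and compute and a tool call to move; the robot and the scene stay as the last step left them, time stands still between calls to the robot, and variables do not carry over. Pictures are saved under pics/ and viewed, at most 10 in all, crops included, and the job is handed in when it is done.

Besides the shell and the picture viewer there is one more tool, called after "Call:" in YAML: its name, and indented under it one key for each argument. send_rows: Moves the arm, as the interface text tells. Its arguments: {"type":"object","properties":{"deltas":{"type":"array"},"gripper":{"type":"number"},"newtons":{"type":"number"}},"required":["deltas"]}

```bash
mkdir -p pics; cat > h.py <<'E'
from rig import manip
import numpy as np, cv2
def names(cam,things):
    for n in things:
        r=manip.place_of(n,cam)
        print(cam,n,[(np.round(d["at"],3).tolist(),round(d["conf"],2)) for d in r[:3]])
def mask_world(thing,cam,im,z,k=0):
    """lift mask to plane z, return world xy points of mask"""
    r=manip.cut_out(thing,cam)
    out=[]
    for d in r:
        v,u=np.nonzero(d["pixels"])
        out.append((d["conf"],u.mean(),v.mean(),lift(im,u,v,z)))
    return out
def lift(im,u,v,z):
    R=np.array(im["R"]);t=np.array(im["t"])
    ray=np.stack([(u-im["cx"])/im["fx"],(v-im["cy"])/im["fy"],np.ones(len(u))])
    d=R.T@ray;c=-R.T@t
    s=(z-c[2])/d[2]
    return (c[:,None]+s*d)[:2].T
E
python3 - <<'E'
from h import *
T=["viewer","lid_bar","lid_hinge","sole","tray","mate","jar"]
ims=[]
for c in("scene","side"):
    im=manip.capture(c);ims.append(im["color"]);names(c,T)
    for th,z in(("sole",.11),("tray",.01),("viewer",.099),("lid_bar",.092)):
        for cf,u,v,p in mask_world(th,c,im,z)[:2]:
            r=cv2.minAreaRect(p.astype(np.float32));print(th,round(cf,2),int(u),int(v),np.round(r[0],3),np.round(r[1],3),round(r[2],1))
cv2.imwrite("pics/a.png",cv2.resize(np.vstack(ims),None,fx=.7,fy=.7)[:,:,::-1])
E
```

```text
scene viewer [([0.608, -0.257, 0.003], 0.93)]
scene lid_bar [([0.47, -0.278, 0.093], 0.59)]
scene lid_hinge [([0.713, -0.241, 0.092], 0.57)]
scene sole [([0.61, -0.271, 0.1], 0.65)]
scene tray []
scene mate [([0.628, 0.227, 0.004], 0.96)]
scene jar [([0.607, 0.0, -0.002], 0.81)]
sole 0.77 145 192 [ 0.608 -0.273] [0.193 0.076] 84.5
tray 0.85 404 267 [0.575 0.246] [0.266 0.266] 84.2
viewer 0.83 156 212 [ 0.607 -0.248] [0.293 0.28 ] 9.3
lid_bar 0.56 156 198 [ 0.58  -0.263] [0.248 0.265] 9.0
side viewer [([0.606, -0.258, 0.001], 0.72)]
side lid_bar [([0.468, -0.277, 0.091], 0.57)]
side lid_hinge []
side sole [([0.612, -0.274, 0.1], 0.81)]
side tray [([0.575, 0.245, 0.002], 0.67)]
side mate [([0.63, 0.233, -0.0], 0.55)]
side jar [([0.604, -0.004, 0.003], 0.84), ([0.608, -0.263, -0.0], 0.59)]
sole 0.64 266 133 [ 0.614 -0.265] [0.198 0.066] 85.3
tray 0.96 232 360 [0.575 0.231] [0.237 0.253] 84.1
viewer 0.58 273 163 [ 0.579 -0.204] [0.252 0.375] 8.7
lid_bar 0.84 277 146 [ 0.581 -0.264] [0.241 0.279] 8.8
```

View pics/a.png

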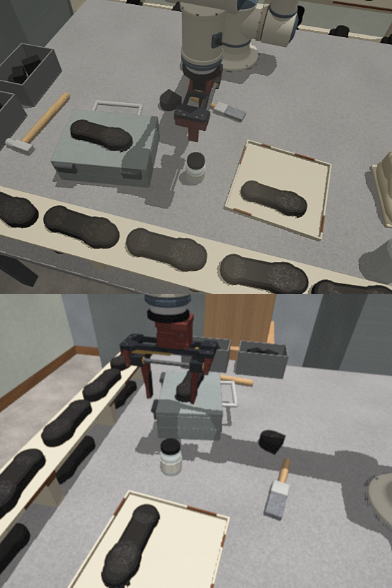

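The scene view shows the viewer on the right (px ~156,212) with the sole lying across its lid, the jar in the middle and the tray on the left, with the mate in its far half. Next I get the start orientation and which way the toe points.

```bash
cat >> h.py <<'E'
from scipy.spatial.transform import Rotation as Ro
def togo(p,yaw_y):
    """shift cm and turn so that tool is down, with tool y at world angle yaw_y (mod 180) at p"""
    s=manip.observe();R=np.array(s["tcp_rot"]);best=None
    for k in(0,180):
        a=np.radians(yaw_y+k);y=np.array([np.cos(a),np.sin(a),0]);z=np.array([0,0,-1.]);x=np.cross(y,z)
        rv=np.degrees(Ro.from_matrix(R.T@np.stack([x,y,z],1)).as_rotvec())
        print("turn",np.round(rv,1))
    print("shift",np.round(100*R.T@(np.array(p)-s["tcp_pos"]),2),"t",s["t"],"tcp",np.round(s["tcp_pos"],4),"q",np.round(s["joint_positions"],1),"F",np.round(s["wrist_force"],1))
E
python3 - <<'E'
from h import *
s=manip.observe();print(np.round(s["tcp_rot"],3).tolist())
togo([.611,-.271,.2],-5)
for c in("scene","side"):
    im=manip.capture(c)
    for th,z in(("sole",.115),("mate",.02)):
        for cf,u,v,p in mask_world(th,c,im,z)[:2]:
            m=p.mean(0);w,V=np.linalg.eigh(np.cov((p-m).T));L=V[:,1]*np.sign(V[1,1]);S=np.array([-L[1],L[0]])
            a=(p-m)@L;b=(p-m)@S;mid=(a.max()+a.min())/2
            print(c,th,round(cf,2),"ang",round(np.degrees(np.arctan2(L[1],L[0])),1),m.round(3),"mid",(m+L*mid+S*(b.max()+b.min())/2).round(3))
            print([int(1000*np.ptp(b[abs(a-mid-q)<.006])) if (abs(a-mid-q)<.006).any() else 0 for q in np.arange(-.09,.091,.015)])
E
```

```text
[[-0.0, 1.0, -0.0], [1.0, 0.0, -0.0], [-0.0, -0.0, -1.0]]
turn [-0.  0.  5.]
turn [  -0.   -0. -175.]
shift [-27.1    1.1    2.26] t 1.2 tcp [ 0.6    -0.      0.2226] q [ -3.2   5.2  70.5  -0.  104.3  -3.3] F [0.2 0.6 0.2]
scene sole 0.64 ang 84.4 [ 0.613 -0.267] mid [ 0.611 -0.269]
[47, 66, 69, 68, 66, 66, 66, 68, 75, 77, 71, 63, 46]
scene mate 0.82 ang 84.6 [0.629 0.235] mid [0.629 0.229]
[33, 58, 64, 62, 60, 61, 62, 62, 71, 76, 73, 64, 48]
side sole 0.63 ang 84.6 [ 0.614 -0.241] mid [ 0.611 -0.254]
[57, 60, 61, 61, 58, 58, 60, 42, 45, 45, 44, 47, 40]
side mate 0.67 ang 84.8 [0.627 0.243] mid [0.627 0.231]
[41, 62, 63, 60, 57, 58, 59, 61, 68, 71, 67, 60, 46]
```

Call:
send_rows:
  deltas:
    - [[-5,0.2,0],[0,0,1]]
    - [[-11,0.4,0],[0,0,2]]
    - [[-17,0.6,1],[0,0,3]]
    - [[-23,0.8,2.5],[0,0,5.5]]
    - [[-27,0.95,4],[0,0,5.5]]
    - [[-28.6,0.95,4.3],[0,0,5.5]]
    - [[-28.6,0.95,4.3],[0,0,5.5]]
  gripper: 8.6
  newtons: 20

```text
t: 2.38
tcp_pos: [0.6094, -0.2861, 0.1795]
tcp_rot: [[0.097, 0.995, -0.0], [0.995, -0.097, 0.001], [0.001, -0.0, -1.0]]
wrist_force: [-0.8, 0.3, 0.5]
width: 0.0859
finger_force: 0.0
```

```bash
python3 - <<'E'
from h import *
togo([.6095,-.286,.104],-5.5)
s=manip.observe();im=manip.capture("wrist");names("wrist",["sole"])
cv2.imwrite("pics/b.png",im["color"][:,:,::-1])
# predicted pixel of the waist corners & ends
M=np.array(im["mount"]);R=np.array(s["tcp_rot"]);p=np.array(s["tcp_pos"])
o=np.array([.611,-.271,.123]);a=np.radians(84.5);L=np.array([np.cos(a),np.sin(a),0]);S=np.array([-L[1],L[0],0])
for q in([.09,0],[-.09,0],[-.015,.025],[-.015,-.025]):
    X=np.linalg.inv(M)@np.r_[R.T@(o+q[0]*L+q[1]*S-p),1];th=np.arctan2(np.hypot(X[0],X[1]),X[2]);ph=np.arctan2(X[1],X[0])
    print(q,im["cx"]+im["fx"]*th*np.cos(ph),im["cy"]+im["fy"]*th*np.sin(ph))
E
```

```text
turn [-0. -0. -0.]
turn [-1.0e-01  0.0e+00  1.8e+02]
shift [0.   0.01 7.55] t 2.375 tcp [ 0.6094 -0.2861  0.1795] q [-28.1  16.5  62.2   0.  101.3 -22.5] F [-0.8  0.3  0.5]
wrist sole [([0.612, -0.27, 0.1], 0.71)]
[0.09, 0] 280.3919545221329 72.4838859371456
[-0.09, 0] 280.291928417747 311.7775493236189
[-0.015, 0.025] 245.39314607509556 224.21986891443265
[-0.015, -0.025] 315.400556044213 224.1504396562252
```

View pics/b.png

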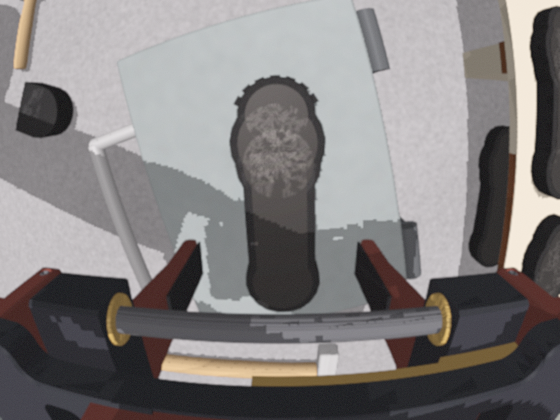

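The sole runs from (280,75) to (280,311) px with its waist at 246–316 px. This matches the prediction within 1–2 mm, and the fingers straddle it. I go down and grip.

Call:
send_rows:
  deltas:
    - [[0,0,3],[0,0,0]]
    - [[0,0,6],[0,0,0]]
    - [[0,0,7.2],[0,0,0]]
    - [[0,0,7.5],[0,0,0]]
    - [[0,0,7.5],[0,0,0]]

```text
t: 3.1
tcp_pos: [0.6102, -0.2858, 0.1062]
tcp_rot: [[0.095, 0.995, 0.002], [0.995, -0.095, -0.001], [-0.001, 0.002, -1.0]]
wrist_force: [0.9, -0.5, -0.0]
width: 0.0859
finger_force: 0.0
```

Call:
send_rows:
  deltas:
    - [[0,0,0],[0,0,0]]
    - [[0,0,0],[0,0,0]]
    - [[0,0,0],[0,0,0]]
    - [[0,0,0],[0,0,0]]
    - [[0,0,0],[0,0,0]]
    - [[0,0,0],[0,0,0]]
  gripper: 3.5
  newtons: 20

```text
t: 3.85
tcp_pos: [0.6097, -0.2861, 0.1048]
tcp_rot: [[0.096, 0.995, 0.0], [0.995, -0.096, -0.0], [-0.0, 0.0, -1.0]]
wrist_force: [0.7, -0.6, 0.2]
width: 0.0501
finger_force: 19.8
```

Call:
send_rows:
  deltas:
    - [[0,0,-2],[0,0,0]]
    - [[0,0,-6],[0,0,0]]
    - [[1,-0.3,-10],[0,0,0]]
    - [[5,-1.4,-11],[0,0,0]]
    - [[10,-2.8,-11],[0,0,0]]
    - [[15.5,-4.4,-11],[0,0,0]]
    - [[21,-6,-11],[0,0,0]]
    - [[26.5,-7.5,-11],[0,0,0]]
    - [[32,-9,-11],[0,0,0]]
    - [[37.5,-10.6,-11],[0,0,0]]
    - [[43,-12.1,-11],[0,0,0]]
    - [[48,-13.5,-10],[0,0,0]]

```text
t: 5.35
tcp_pos: [0.5208, 0.2068, 0.2069]
tcp_rot: [[0.095, 0.995, 0.003], [0.995, -0.095, 0.001], [0.001, 0.003, -1.0]]
wrist_force: [0.2, -0.5, -1.8]
width: 0.0505
finger_force: 19.8
```

```bash
python3 - <<'E'
from h import *
togo([.5157,.236,.010],-5.5);s=manip.observe();print(s["width"],s["finger_force"])
for c in("scene","side","wrist"):
    im=manip.capture(c);names(c,["tray","mate","sole"])
    if c!="side":cv2.imwrite(f"pics/c_{c}.png",im["color"][:,:,::-1])
E
```

```text
turn [ 0.2 -0.1  0. ]
turn [ 1.0e-01  2.0e-01 -1.8e+02]
shift [ 2.84 -0.84 19.69] t 5.35 tcp [0.5208 0.2068 0.2069] q [ 18.2  -1.2  78.7  -0.  102.4  23.6] F [ 0.2 -0.5 -1.8]
0.05047934003284692 19.82202798128128
scene tray [([0.574, 0.245, 0.002], 0.58)]
scene mate [([0.627, 0.228, 0.004], 0.72)]
scene sole [([0.519, 0.219, 0.2], 0.95), ([0.471, -0.282, 0.094], 0.43)]
side tray [([0.574, 0.247, 0.004], 0.81)]
side mate [([0.629, 0.231, 0.0], 0.61), ([0.574, 0.248, 0.004], 0.43)]
side sole [([0.522, 0.218, 0.202], 0.6)]
wrist tray []
wrist mate [([0.626, 0.232, 0.006], 0.6)]
wrist sole [([0.523, 0.218, 0.2], 0.9)]
```

View pics/c_wrist.png

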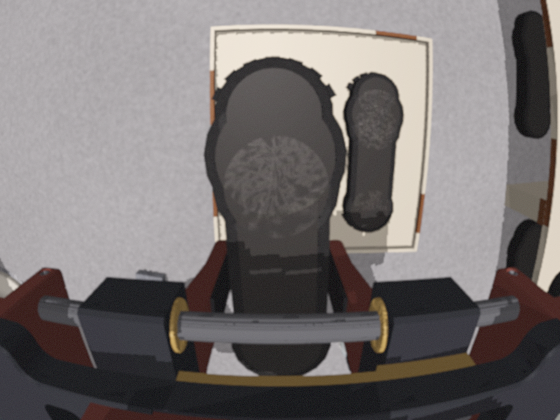

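Call:
send_rows:
  deltas:
    - [[1.5,-0.4,2],[0,0,0]]
    - [[3,-0.9,6],[0,0,0]]
    - [[3.1,-0.9,10.5],[0,0,0]]
    - [[3.1,-0.9,14],[0,0,0]]
    - [[3.1,-0.9,16.5],[0,0,0]]
    - [[3.1,-0.9,18.2],[0,0,0]]
    - [[3.1,-0.9,19],[0,0,0]]
    - [[3.1,-0.9,19.4],[0,0,0]]
    - [[3.1,-0.9,19.4],[0,0,0]]
    - [[3.1,-0.9,19.4],[0,0,0]]

```text
t: 7.2
tcp_pos: [0.5158, 0.2367, 0.0117]
tcp_rot: [[0.096, 0.995, 0.002], [0.995, -0.096, 0.001], [0.001, 0.002, -1.0]]
wrist_force: [0.1, 0.1, -2.1]
width: 0.05
finger_force: 19.8
```

Call:
send_rows:
  deltas:
    - [[0,0,0.1],[0,0,0]]
    - [[0,0,0.15],[0,0,0]]
    - [[0,0,0.15],[0,0,0]]

```text
t: 7.58
tcp_pos: [0.5155, 0.2365, 0.0097]
tcp_rot: [[0.096, 0.995, 0.001], [0.995, -0.096, 0.0], [0.0, 0.001, -1.0]]
wrist_force: [-1.2, -0.1, 1.6]
width: 0.0499
finger_force: 19.8
```

Call:
send_rows:
  deltas:
    - [[0,0,0],[0,0,0]]
    - [[0,0,0],[0,0,0]]
    - [[0,0,0],[0,0,0]]
    - [[0,0,0],[0,0,0]]
  gripper: 6.6

```text
t: 8.07
tcp_pos: [0.5152, 0.2364, 0.0091]
tcp_rot: [[0.096, 0.995, -0.0], [0.995, -0.096, -0.0], [-0.0, 0.0, -1.0]]
wrist_force: [0.2, -0.9, -0.2]
width: 0.0659
finger_force: 0.0
```

Call:
send_rows:
  deltas:
    - [[0,0,-1],[0,0,0]]
    - [[0,0,-3],[0,0,0]]
    - [[0,0,-7],[0,0,0]]
    - [[0,0,-12],[0,0,0]]
    - [[0,0,-17],[0,0,0]]
    - [[0,0,-19],[0,0,0]]
    - [[0,0,-19],[0,0,0]]

```text
t: 8.95
tcp_pos: [0.5158, 0.2367, 0.201]
tcp_rot: [[0.096, 0.995, 0.003], [0.995, -0.096, 0.001], [0.002, 0.003, -1.0]]
wrist_force: [-0.1, 0.5, -0.7]
width: 0.066
finger_force: 0.0
```

```bash
python3 - <<'E'
from h import *
pics=[]
for c in("scene","side"):
    im=manip.capture(c);names(c,["sole","mate","lid_bar","lid_hinge","viewer","jar"]);pics.append(im["color"])
    R,t=np.array(im["R"]),np.array(im["t"]);a=np.radians(8.7);X=np.array([np.cos(a),np.sin(a),0]);Y=np.array([-X[1],X[0],0])
    b=np.array([.470,-.278,.092])
    for q in(b,b+.07*Y,b-.07*Y,b+.241*X):
        k=R@q+t;u=int(im["cx"]+im["fx"]*k[0]/k[2]);v=int(im["cy"]+im["fy"]*k[1]/k[2]);cv2.circle(pics[-1],(u,v),2,(255,0,0),-1)
cv2.imwrite("pics/d.png",cv2.resize(np.vstack(pics),None,fx=.71,fy=.71)[:,:,::-1])
b=pics[0][80:240,60:260];cv2.imwrite("pics/e.png",cv2.resize(b,None,fx=3.7,fy=3.7)[:,:,::-1])
togo([.470,-.278,.2],8.7)
E
```

```text
scene sole [([0.518, 0.25, 0.003], 0.74)]
scene mate [([0.628, 0.226, 0.002], 0.69), ([0.606, 0.004, -0.003], 0.49)]
scene lid_bar []
scene lid_hinge [([0.709, -0.242, 0.092], 0.88)]
scene viewer [([0.608, -0.258, -0.0], 0.92)]
scene jar [([0.607, 0.004, -0.005], 0.73)]
side sole [([0.518, 0.25, 0.006], 0.98)]
side mate [([0.632, 0.233, -0.004], 0.73)]
side lid_bar [([0.469, -0.278, 0.093], 0.56)]
side lid_hinge []
side viewer []
side jar [([0.604, -0.002, -0.0], 0.95)]
turn [  0.    0.  -14.2]
turn [  0.   -0.  165.8]
shift [-51.64   0.44  -0.09] t 9.65 tcp [0.5151 0.2365 0.1991] q [ 2.120e+01 -1.000e-01  7.840e+01 -0.000e+00  1.017e+02  2.670e+01] F [ 0.  -0.1 -0.2]
```

View pics/d.png

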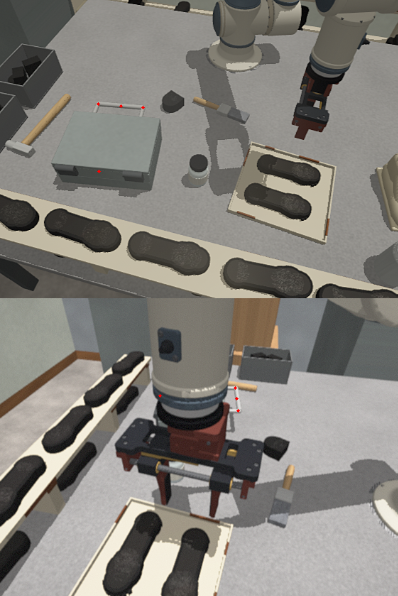

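View pics/e.png

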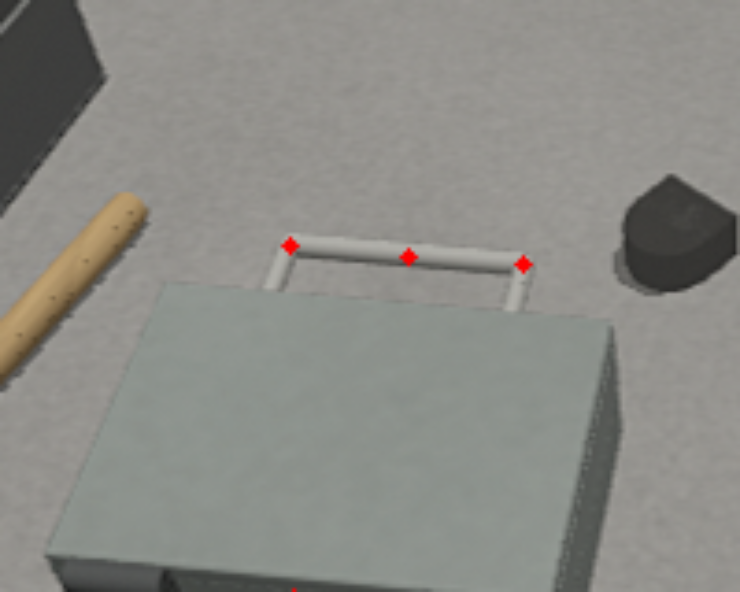

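The sole lies flat beside the mate. The projected dots fall on the bar at about (408,256) px in the crop. I move over the bar with the fingers narrowed.

Call:
send_rows:
  deltas:
    - [[-3,0,0],[0,0,0]]
    - [[-8.5,0,0],[0,0,-1]]
    - [[-14,0,0],[0,0,-3]]
    - [[-19.5,0.1,0],[0,0,-5]]
    - [[-25,0.2,0],[0,0,-7]]
    - [[-30.5,0.3,0],[0,0,-9]]
    - [[-36,0.3,0],[0,0,-11]]
    - [[-41.5,0.4,0],[0,0,-13]]
    - [[-47,0.4,0],[0,0,-14.2]]
    - [[-50.5,0.4,0],[0,0,-14.2]]
    - [[-51.6,0.4,0],[0,0,-14.2]]
    - [[-51.6,0.4,0],[0,0,-14.2]]
  gripper: 3.2

```text
t: 11.15
tcp_pos: [0.4696, -0.2775, 0.199]
tcp_rot: [[-0.15, 0.989, -0.0], [0.989, 0.15, 0.001], [0.001, -0.0, -1.0]]
wrist_force: [0.1, -0.6, 0.2]
width: 0.0322
finger_force: 0.0
```

```bash
python3 - <<'E'
from h import *
manip.capture("scene")
s=manip.observe();im=manip.capture("wrist");names("wrist",["lid_bar","viewer"])
togo([.470,-.278,.073],8.7);print(s["width"])
M=np.array(im["mount"]);R=np.array(s["tcp_rot"]);p=np.array(s["tcp_pos"])
a=np.radians(8.7);X_=np.array([np.cos(a),np.sin(a),0]);Y=np.array([-X_[1],X_[0],0]);b=np.array([.470,-.278,.092])
c=im["color"].copy()
for q in(b,b+.07*Y,b-.07*Y,b+.042*X_+.13*Y+[0,0,.007]):
    X=np.linalg.inv(M)@np.r_[R.T@(q-p),1];th=np.arctan2(np.hypot(X[0],X[1]),X[2]);ph=np.arctan2(X[1],X[0])
    cv2.circle(c,(int(im["cx"]+im["fx"]*th*np.cos(ph)),int(im["cy"]+im["fy"]*th*np.sin(ph))),2,(255,0,0),-1)
cv2.imwrite("pics/f.png",c[:,:,::-1])
E
```

```text
wrist lid_bar [([0.467, -0.277, 0.093], 0.81)]
wrist viewer [([0.6, -0.255, 0.005], 0.69)]
turn [0.  0.  0.1]
turn [  -0.     0.  -179.9]
shift [-0.16 -0.04 12.64] t 11.35 tcp [ 0.4701 -0.2764  0.1994] q [-34.   -3.4  81.6   0.  101.8 -42.8] F [-0.9  0.1 -1.4]
0.03222473503998599
```

View pics/f.png

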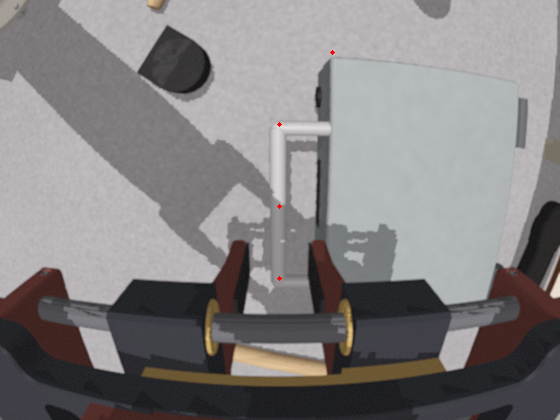

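The bar runs along column ~279 px, centred between the fingers, and the lid edge is at ~328 px. I descend straight down and grip.

Call:
send_rows:
  deltas:
    - [[0,0,3],[0,0,0]]
    - [[0,0,7],[0,0,0]]
    - [[0,0,10],[0,0,0]]
    - [[0,0,12],[0,0,0]]
    - [[0,0,12.6],[0,0,0]]
    - [[0,0,12.6],[0,0,0]]

```text
t: 12.1
tcp_pos: [0.4701, -0.2775, 0.0738]
tcp_rot: [[-0.152, 0.988, 0.001], [0.988, 0.152, -0.0], [-0.001, 0.001, -1.0]]
wrist_force: [0.2, 0.4, 0.7]
width: 0.032
finger_force: 0.0
```

Call:
send_rows:
  deltas:
    - [[0,0,0],[0,0,0]]
    - [[0,0,0],[0,0,0]]
    - [[0,0,0],[0,0,0]]
    - [[0,0,0],[0,0,0]]
    - [[0,0,0],[0,0,0]]
  gripper: 0.5
  newtons: 35

```text
t: 12.72
tcp_pos: [0.4694, -0.278, 0.0742]
tcp_rot: [[-0.151, 0.989, -0.0], [0.989, 0.151, -0.001], [-0.001, -0.0, -1.0]]
wrist_force: [-4.2, -0.2, 5.6]
width: 0.0129
finger_force: 35.0
```

Call:
send_rows:
  deltas:
    - [[0,0.02,-1],[0,0,0]]
    - [[0,0.09,-2.1],[0,0,0]]
    - [[0,0.2,-3.15],[0,0,0]]
    - [[0,0.37,-4.2],[0,0,0]]
    - [[0,0.57,-5.2],[0,0,0]]
    - [[0,0.82,-6.25],[0,0,0]]

```text
t: 13.48
tcp_pos: [0.4765, -0.2768, 0.1346]
tcp_rot: [[-0.15, 0.989, -0.004], [0.989, 0.15, 0.0], [0.001, -0.004, -1.0]]
wrist_force: [-1.8, -5.6, -7.6]
width: 0.0132
finger_force: 35.0
```

Call:
send_rows:
  deltas:
    - [[0,0.3,-1],[0,0,0]]
    - [[0,0.63,-2],[0,0,0]]
    - [[0,1.02,-3],[0,0,0]]
    - [[0,1.44,-3.95],[0,0,0]]
    - [[0,1.92,-4.9],[0,0,0]]
    - [[0,2.41,-5.8],[0,0,0]]
    - [[0,2.97,-6.7],[0,0,0]]
    - [[0,3.54,-7.6],[0,0,0]]
    - [[0,4.17,-8.45],[0,0,0]]
    - [[0,4.82,-9.25],[0,0,0]]
    - [[0,5.5,-10.05],[0,0,0]]
    - [[0,6.24,-10.8],[0,0,0]]

```text
t: 14.98
tcp_pos: [0.5356, -0.2678, 0.2459]
tcp_rot: [[-0.148, 0.989, -0.007], [0.989, 0.148, -0.001], [-0.0, -0.008, -1.0]]
wrist_force: [-18.0, -3.3, 7.4]
width: 0.0129
finger_force: 35.0
```

Call:
send_rows:
  deltas:
    - [[0,0.76,-0.75],[0,0,0]]
    - [[0,1.55,-1.45],[0,0,0]]
    - [[0,2.37,-2.1],[0,0,0]]
    - [[0,3.22,-2.7],[0,0,0]]
    - [[0,4.1,-3.3],[0,0,0]]
    - [[0,5,-3.85],[0,0,0]]
    - [[0,5,-3.85],[0,0,0]]
    - [[0,5,-3.85],[0,0,0]]

```text
t: 15.98
tcp_pos: [0.5864, -0.26, 0.2885]
tcp_rot: [[-0.149, 0.989, 0.001], [0.989, 0.149, -0.004], [-0.004, 0.001, -1.0]]
wrist_force: [-14.1, -2.0, 16.9]
width: 0.013
finger_force: 35.0
```

```bash
python3 - <<'E'
from h import *
togo([.59,-.26,.28],8.7)
for c in("scene","side"):
    im=manip.capture(c);names(c,["lid_bar","lid_hinge","sole","mate","jar"])
    if c=="side":cv2.imwrite("pics/g.png",im["color"][:,:,::-1])
E
```

```text
turn [ 0.1  0.2 -0.1]
turn [ 3.000e-01 -1.000e-01  1.799e+02]
shift [-0.05  0.35  0.85] t 15.975 tcp [ 0.5864 -0.26    0.2885] q [-26.9  13.2  54.9  -0.2 111.7 -35.5] F [-14.1  -2.   16.9]
scene lid_bar [([0.587, -0.264, 0.299], 0.57)]
scene lid_hinge [([0.707, -0.242, 0.093], 0.74)]
scene sole [([0.515, 0.25, 0.005], 0.72)]
scene mate []
scene jar [([0.607, 0.003, -0.001], 0.78)]
side lid_bar [([0.586, -0.262, 0.299], 0.67)]
side lid_hinge []
side sole [([0.514, 0.247, 0.01], 0.81)]
side mate []
side jar [([0.604, -0.003, -0.001], 0.6)]
```

View pics/g.png

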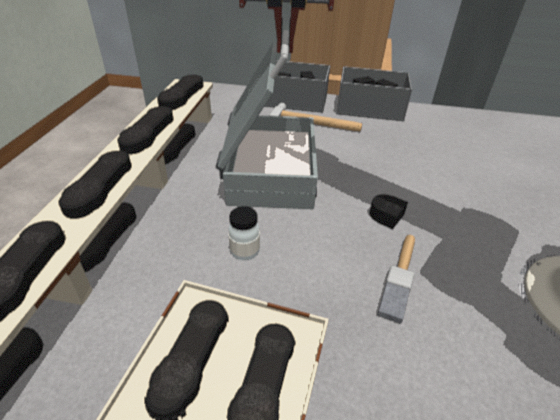

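The lid stands at about 59° with the bar in the fingers near (285,55) px, and the soles and jar are in place. I release and rise.

Call:
send_rows:
  deltas:
    - [[0,0,0],[0,0,0]]
    - [[0,0,0],[0,0,0]]
    - [[0,0,0],[0,0,0]]
    - [[0,0,0],[0,0,0]]
  gripper: 3.2

```text
t: 17.08
tcp_pos: [0.5891, -0.259, 0.2816]
tcp_rot: [[-0.152, 0.988, -0.001], [0.988, 0.152, 0.001], [0.001, -0.001, -1.0]]
wrist_force: [0.4, 0.4, 0.3]
width: 0.0322
finger_force: 0.0
```

Call:
send_rows:
  deltas:
    - [[0,0,-1],[0,0,0]]
    - [[0,0,-3],[0,0,0]]
    - [[0,0,-6],[0,0,0]]
    - [[0,0,-8],[0,0,0]]
    - [[0,0,-8],[0,0,0]]
    - [[0,0,-8],[0,0,0]]

```text
t: 17.82
tcp_pos: [0.589, -0.2593, 0.3613]
tcp_rot: [[-0.151, 0.988, -0.001], [0.988, 0.151, 0.0], [0.001, -0.001, -1.0]]
wrist_force: [0.6, 0.1, 0.4]
width: 0.0319
finger_force: 0.0
```

```bash
python3 - <<'E'
from h import *
togo([.59,-.26,.37],8.7)
pics=[]
for c in("scene","side"):
    im=manip.capture(c);names(c,["lid_bar","lid_hinge","sole","mate","jar"]);pics.append(im["color"])
cv2.imwrite("pics/i.png",cv2.resize(np.vstack(pics),None,fx=.71,fy=.71)[:,:,::-1])
E
```

```text
turn [-0. -0.  0.]
turn [ 1.0e-01 -1.0e-01 -1.8e+02]
shift [-0.08  0.09 -0.87] t 17.825 tcp [ 0.589  -0.2593  0.3613] q [-26.8  17.5  42.2   0.  120.3 -35.5] F [0.6 0.1 0.4]
scene lid_bar [([0.591, -0.263, 0.299], 0.7)]
scene lid_hinge [([0.709, -0.243, 0.093], 0.67)]
scene sole [([0.517, 0.251, 0.005], 0.76)]
scene mate [([0.626, 0.226, 0.003], 0.68)]
scene jar [([0.606, 0.003, -0.001], 0.69)]
side lid_bar [([0.585, -0.261, 0.298], 0.71)]
side lid_hinge [([0.708, -0.245, 0.09], 0.73)]
side sole [([0.514, 0.25, 0.006], 0.65)]
side mate [([0.63, 0.23, -0.002], 0.82)]
side jar [([0.604, -0.002, 0.001], 0.89)]
```

View pics/i.png

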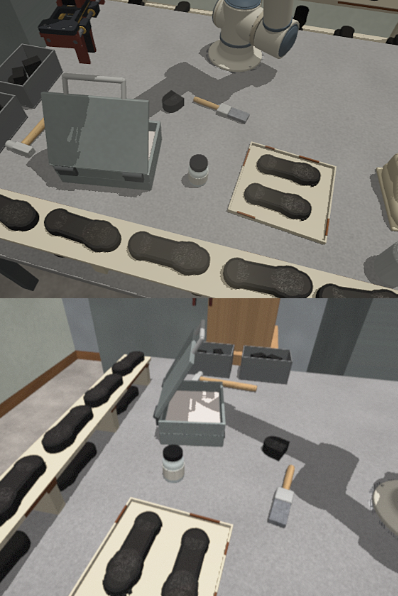

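The lid stands by itself at about 59–60° (bar at height 0.299 m). The sole lies in the tray at about (285,168) px in the top picture, and the gripper is clear.

```bash
python3 -c "
from rig import manip
print(manip.close_job())"
```

```text
the job is handed in; nothing more can be done
None
```

The job is handed in, with no verdict returned: in the last pictures the sole lay flat in the tray beside its mate, the lid stood by itself at about 59–60°, and the mate and jar had not moved.

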